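Unstack the sample jars onto their stands

TASK

The four amber sample jars have been left stacked two high on the lab bench: take the stacks apart and set each jar gently, upright and flat, in the recess of the round white stand made for its size (largest jar in the largest stand, and so on down to the smallest). Never tip a jar over, and leave the little glass beaker and the porcelain bowl standing where they are.

Things in the scene. Friction and masses are not known exactly. Their poses are not given: they have to be found in the camera images.
- jar_xl_mid (a point): The largest of four squat sample jars, all of amber glass with a flat ribbed blue screw cap and a white paper label: round, 66 mm across, 48 mm high; the cap is the top 12 mm, 58 mm across, and is screwed tight. At the start it stands on the bench with one of the two small jars on its cap. Loose, upright. This point is its centre, 24 mm above its underside; z up along the jar.
- jar_l_mid (a point): The second largest of four squat sample jars, all of amber glass with a flat ribbed blue screw cap and a white paper label: round, 52 mm across, 48 mm high; the cap is the top 12 mm, 44 mm across, and is screwed tight. At the start it stands on the bench with one of the two small jars on its cap. Loose, upright. This point is its centre, 24 mm above its underside; z up along the jar.
- jar_m_mid (a point): The second smallest of four squat sample jars, all of amber glass with a flat ribbed blue screw cap and a white paper label: round, 38 mm across, 40 mm high; the cap is the top 11 mm, 30 mm across, and is screwed tight. At the start it stands on the cap of one of the two big jars. Loose, upright. This point is its centre, 20 mm above its underside; z up along the jar.
- jar_s_mid (a point): The smallest of four squat sample jars, all of amber glass with a flat ribbed blue screw cap and a white paper label: round, 26 mm across, 40 mm high; the cap is the top 11 mm, 18 mm across, and is screwed tight. At the start it stands on the cap of one of the two big jars. Loose, upright. This point is its centre, 20 mm above its underside; z up along the jar.
- recess_xl (a point): The largest of four round white plastic stands, fixed to the bench: 98 mm across, 8 mm high, with a round flat recess 82 mm across and 5 mm deep, for the largest jar (66 mm). This point is the centre of the recess floor, 3 mm above the bench; z up.
- recess_l (a point): The second largest of four round white plastic stands, fixed to the bench: 84 mm across, 8 mm high, with a round flat recess 68 mm across and 5 mm deep, for the second largest jar (52 mm). This point is the centre of the recess floor, 3 mm above the bench; z up.
- recess_m (a point): The second smallest of four round white plastic stands, fixed to the bench: 70 mm across, 8 mm high, with a round flat recess 54 mm across and 5 mm deep, for the second smallest jar (38 mm). This point is the centre of the recess floor, 3 mm above the bench; z up.
- recess_s (a point): The smallest of four round white plastic stands, fixed to the bench: 58 mm across, 8 mm high, with a round flat recess 42 mm across and 5 mm deep, for the smallest jar (26 mm). This point is the centre of the recess floor, 3 mm above the bench; z up.
- beaker: Bystander: small open clear-glass beaker, loose, 42 mm across the rim, 50 mm high, standing between the jars and stands. Origin: centre of its underside; z up.
- crucible: Bystander: small open white porcelain bowl, loose, 48 mm across the rim, 30 mm high, standing between the jars and stands. Origin: centre of its underside; z up.
There are look-alikes about, which are no part of the job. What is shaped like the part that bears jar_xl_mid but green, pink or turquoise is not meant.

How it is judged:
At the end, for the whole second after the job is handed in: Each of the four jars stands upright (within 0.08 rad), at rest (under 20 mm/s), on the recess floor of its own stand (centre height within +3/-4 mm) and within 11 mm of the recess centre (horizontal distance between jar_xl_mid and recess_xl below 0.011 m and z of jar_xl_mid in the frame of recess_xl between 0.02 and 0.027 m and angle between each of jar_xl_mid, jar_l_mid, jar_m_mid, jar_s_mid's own z axis and vertical below 0.08 rad and linear speed of each of jar_xl, jar_l, jar_m, jar_s below 0.02 m/s and horizontal distance between jar_l_mid and recess_l below 0.011 m and z of jar_l_mid in the frame of recess_l between 0.02 and 0.027 m and horizontal distance between jar_m_mid and recess_m below 0.011 m and z of jar_m_mid in the frame of recess_m between 0.016 and 0.023 m and horizontal distance between jar_s_mid and recess_s below 0.011 m and z of jar_s_mid in the frame of recess_s between 0.016 and 0.023 m); the robot touches nothing.
It fails at once if a jar is tipped over (more than 45 degrees) (angle between any of jar_xl_mid, jar_l_mid, jar_m_mid, jar_s_mid's own z axis and vertical above 0.785 rad).
It fails at once if a jar is slammed into its stand (more than 80 N) (contact force between jar_xl and stand_xl above 80 N or contact force between jar_l and stand_l above 80 N or contact force between jar_m and stand_m above 80 N or contact force between jar_s and stand_s above 80 N).
It fails at once if the glass beaker is pushed aside by more than 20 mm or tipped (distance of beaker from where it was at the start of the episode above 0.02 m or angle between beaker's own z axis and vertical above 0.4 rad).
It fails at once if the porcelain bowl is pushed aside by more than 20 mm or tipped (distance of crucible from where it was at the start of the episode above 0.02 m or angle between crucible's own z axis and vertical above 0.4 rad).
It also fails if it takes over 96 s, if anything falls off the work surface, if the arm or the gripper's body presses on something with over 40 N, if the wrist force passes 120 N, or if a joint passes its speed limit or range.

ROBOT

A 7-joint arm with a two-finger parallel gripper is mounted at the origin on the work surface. World frame = base frame: x ahead of the robot, y to its left, z up, the work surface at z = 0. Lengths are in m, angles in rad, forces in N, time in s.
With the tool pointing down it reaches from about 0.35 to 0.775 m from the base axis. Payload 3.1 kg.
Tool frame: the origin (TCP) lies midway between the tips of the shut fingers; the grasp point (between the pads) lies 19 mm behind it; z points along the fingers, y is the line along which they close (so a half turn about z gives the same grasp; the last joint's range is limited). The gripper opens to 85 mm and grips with 20 to 120 N. Pads are 22 mm wide; open, the fingers measure 114 mm over their backs; the gripper's body (76 mm by 85 mm) begins 54 mm behind the grasp point. The pads swing forward as they close: fully open they stand 13 mm farther back than shut.
Start: joints at [-1.288, 0.311, 0.014, 1.512, -0.004, 1.319, -0.027], TCP at [0.175, 0.521, 0.231] pointing down, gripper open.
Joint ranges: [-2.7, 2.7], [-0.3, 1.91], [-1.27, 1.3], [0.12, 2.57], [-1.44, 4.58], [0.2, 2.03], [-3.05, 3.05]. Speed limits (rad/s): [2.79, 2.79, 3.14, 3.14, 3.14, 3.14, 3.14].

INTERFACE

Orientations are given as a 3x3 rotation matrix whose columns are the frame's x, y, z axes.
In Python, from plant import robot, viewer gives the robot as it stands. Calls block until the motion is done:
- robot.move_pose(position, orientation): joint-space move of the TCP to a pose.
- robot.move_l(position, rotation=None, feed=0.15, f_stop=None): straight line of the TCP; rotation=None keeps the orientation; feed is the mean speed in m/s. With f_stop (N) it stops when the force on the tool has changed by that much, and returns True; else False.
- robot.move_joints(angles): joint-space move.
- robot.set_gripper(opening): finger opening in m; the grip force is fixed at half the most; returns when the fingers have stopped.
- robot.pause(seconds).
- robot.ik(position, orientation): joint angles nearest the present ones, or None.
- viewer.grab_frame(name): name is "scene" or "top" or "wrist"; returns the picture (400x640x3 uint8, red, green, blue); there is no depth.
- viewer.camera_model(name): a dict with "fov_y" (degrees; the focal length in pixels is half the picture's height over the tangent of half this angle, whatever the lens; pixels are square), "cx", "cy" (the principal point, pixels), "D" ([k1, k2, p1, p2, k3] as OpenCV has them; the pictures are not rectified), "pose" (4x4, takes a point from camera to world coordinates); the wrist camera has in their place "T_tool_cam" (4x4, takes a point from camera to tool coordinates, whose origin is the TCP and whose axes are the flange's). Camera axes: x right, y up, looking along -z (the intrinsics and any distortion apply to the point x, -y, -z); pixel columns grow to the right and rows downward; lengths in m; the calibration is good to about 2 mm. A picture is of the moment at which its call begins: read the wrist's pose just before it. camera_model takes no time and is no camera call.
A pose or a line that the arm cannot do raises robot.MotionError and nothing moves.
- robot.finish_job(): hands the job in; it is judged then, once.
Trained networks look in the newest picture that a camera, given by its name, has taken for a name from the list of things; names that differ only in an ending like _2 or _b are one class to them, and where a whole thing is asked for, a point or a joint stands for the part that bears it (a point fixed in the world has none). Each returns a list of dicts, best first, with "confidence" (0 to 1); they miss things now and then, are a little off and sometimes report something else, mostly with a low value. They report only what shows in the picture. A call takes as long as a camera call. They do not tell look-alikes from the thing itself.
- viewer.outline_of(camera, query): "mask" (400x640 bool, what is visible of it) and "rect" ([left, top, right, bottom] in pixels, round what is visible of it).
Readings, each from a call of its own:
- robot.current_clock(): time.
- robot.current_joints(): joint angles.
- robot.current_qvel(): joint speeds.
- robot.current_effort(): joint torques, N m.
- robot.current_tcp_pos(): TCP position.
- robot.current_orientation(): TCP orientation.
- robot.current_contact_force(): force on the tool from outside, world axes, zero at the start.
- robot.current_ft_torque(): the same for the moment, N m.
- robot.current_finger_gap(): finger opening in m.
- robot.current_grip_force(): force on a finger pad.
Only numpy, scipy, OpenCV 4.12 (cv2) and the standard library are available. Lean on these libraries where they do the work, as an engineer would, in place of code of your own. Each camera call takes 0.05 s, during which the arm holds its last target. There are 200 camera calls.

## Working session

There is one attempt and no reset: what is moved stays moved. The work goes in short steps, each a Python script; the robot and the scene stay as the last script left them, time stands still between calls to the robot, and variables do not carry over. Pictures are saved under pics/ and viewed, at most 14 in all, crops included, and the job is handed in when it is done.

```bash
ls; mkdir -p pics; python3 - <<'E'
from plant import robot, viewer
import cv2,numpy as np
for n in ("scene","top","wrist"):
    cv2.imwrite(f"pics/{n}0.png",viewer.grab_frame(n)[:,:,::-1])
    m=viewer.camera_model(n); print(n,{k:np.round(v,4).tolist() for k,v in m.items()})
print(robot.current_clock(),robot.current_orientation(),robot.current_tcp_pos())
E
```

```text
pics
scene {'fov_y': 46.0324, 'cx': 323.7253, 'cy': 198.4975, 'D': [-0.114, 0.0, 0.0, 0.0, 0.0], 'pose': [[0.5759, -0.5145, 0.6353, 1.0358], [0.8175, 0.3658, -0.4448, -0.3894], [-0.0036, 0.7755, 0.6313, 0.6097], [0.0, 0.0, 0.0, 1.0]]}
top {'fov_y': 49.7953, 'cx': 317.9153, 'cy': 199.8853, 'D': [-0.0072, 0.0, 0.0, 0.0, 0.0], 'pose': [[0.0241, 0.9981, -0.0564, 0.4378], [-0.9994, 0.0255, 0.0242, 0.0082], [0.0256, 0.0558, 0.9981, 1.0398], [0.0, 0.0, 0.0, 1.0]]}
wrist {'fov_y': 66.6399, 'cx': 322.6758, 'cy': 198.7249, 'D': [-0.0369, 0.0, 0.0, 0.0, 0.0], 'T_tool_cam': [[0.0, 0.9571, 0.2899, 0.0727], [1.0, -0.0004, 0.0011, -0.0002], [0.0012, 0.2899, -0.9571, -0.1427], [0.0, 0.0, 0.0, 1.0]]}
0.15 [[-9.47734017e-01  3.19061049e-01 -5.28761139e-04]
 [ 3.19061482e-01  9.47732394e-01 -1.75482468e-03]
 [-5.87721424e-05 -1.83181435e-03 -9.99998320e-01]] [0.175321   0.52072698 0.23046249]
```

View pics/top0.png

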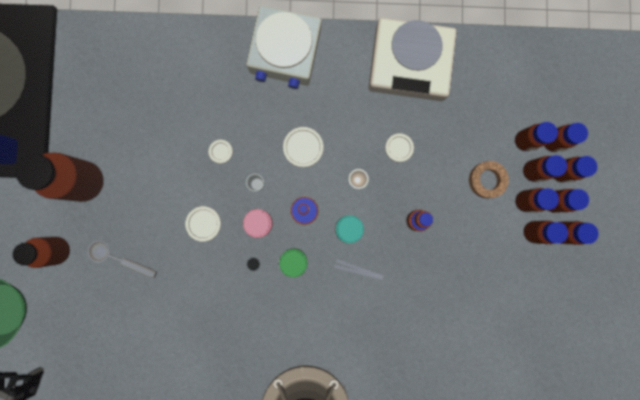

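View pics/scene0.png

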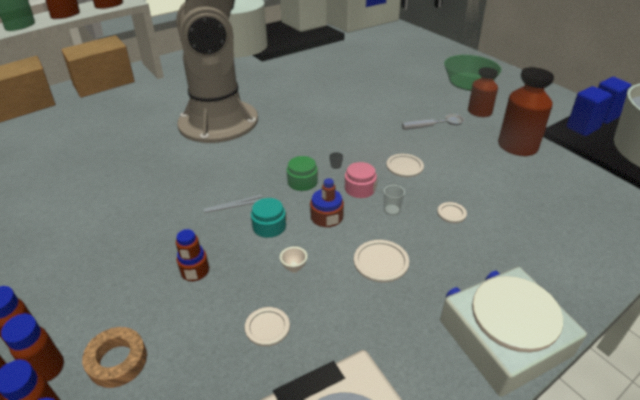

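Stands in the top picture: XL (303,147), L (203,224), M (400,147), S (220,151). The possible XL jars are amber/blue (304,210), pink (258,223), turquoise (350,229) and green (293,263). Only the amber jar with the blue cap fits, and it has the small jar on top. The L/M stack is at (420,219). The bottles at the right are taller. I'll confirm this with a crop and measure in both cameras.

```bash
cat > h.py <<'E'
from plant import robot, viewer
import cv2,numpy as np
from scipy.optimize import least_squares
def cam(n):
    m=viewer.camera_model(n)
    f=200/np.tan(np.radians(m["fov_y"]/2)); K=np.array([[f,0,m["cx"]],[0,f,m["cy"]],[0,0,1]])
    if "pose" in m: T=m["pose"]
    else:
        B=np.eye(4); B[:3,:3]=robot.current_orientation(); B[:3,3]=robot.current_tcp_pos(); T=B@m["T_tool_cam"]
    W=np.linalg.inv(np.array(T)@np.diag([1,-1,-1,1.]))
    return K,np.array(m["D"]),W
def proj(c,P):
    K,D,W=c
    return cv2.projectPoints(np.asarray(P,float),cv2.Rodrigues(W[:3,:3])[0],W[:3,3],K,D)[0][:,0]
A=np.linspace(0,2*np.pi,72)
def ring(r,z): return np.c_[r*np.cos(A),r*np.sin(A),0*A+z]
DIM={"xl":(.033,.048,.012,.029),"l":(.026,.048,.012,.022),"m":(.019,.040,.011,.015),"s":(.013,.040,.011,.009)}
RS={"xl":.049,"l":.042,"m":.035,"s":.029}
def shape(q,z0):
    k=q.split("_")[1]
    if q.startswith("recess"): return np.r_[ring(RS[k],0),ring(RS[k],.008)]
    r,h,c,rc=DIM[k]; return np.r_[ring(r,z0),ring(r,z0+h-c),ring(rc,z0+h)]
def fit(c,rect,q,z0,x0):
    S=shape(q,z0)
    def res(p):
        u=proj(c,S+[p[0],p[1],0]); return np.r_[u.min(0),u.max(0)]-np.array(rect,float)
    s=least_squares(res,x0,x_scale=.01); return s.x,np.round(s.fun,1)
E
python3 - <<'E'
from h import *
x0={"recess_xl":(.56,.04),"recess_l":(.37,.28),"recess_m":(.56,-.2),"recess_s":(.56,.24),"jar_xl_mid":(.4,.03),"jar_l_mid":(.4,-.24),"jar_m_mid":(.4,-.24),"jar_s_mid":(.4,.03)}
ims={}
for n in ("top","scene"):
    ims[n]=viewer.grab_frame(n); c=cam(n)
    for q in list(x0)+["beaker","crucible"]:
        for d in viewer.outline_of(n,q)[:3]:
            if q in x0:
                z=.048 if q[4:6] in("m_","s_") and q[0]=="j" else 0
                p,r=fit(c,d["rect"],q,z,x0[q]); print(n,q,round(d["confidence"],2),np.round(d["rect"],1),np.round(p,4),r)
            else: print(n,q,round(d["confidence"],2),np.round(d["rect"],1))
a=cv2.resize(ims["scene"][140:300,150:430],(784,448),interpolation=2)
cv2.imwrite("pics/crop1.png",a[:,:,::-1])
E
```

```text
top recess_xl 0.64 [286.4 124.9 322.4 167.2] [0.6261 0.0189] [-2.3  0.8  2.3 -0.8]
top recess_l 0.96 [186.4 204.5 221.8 242.4] [0.4332 0.2531] [-0.4  1.3  0.4 -1.3]
top recess_l 0.91 [210.  139.3 231.5 162.8] [0.6082 0.2198] [-7.  -5.8  7.1  5.8]
top recess_l 0.71 [387.2 131.  412.5 161.3] [ 0.6326 -0.2134] [-4.8 -2.2  4.8  2.2]
top recess_m 0.96 [186.4 204.5 221.8 242.4] [0.4331 0.2532] [ 2.5  4.2 -2.6 -4.2]
top recess_m 0.91 [210.  139.3 231.5 162.8] [0.6082 0.2199] [-4.1 -2.9  4.2  2.9]
top recess_m 0.71 [387.2 131.  412.5 161.3] [ 0.6326 -0.2134] [-2.   0.6  2.  -0.6]
top recess_s 0.96 [186.4 204.5 221.8 242.4] [0.4331 0.2532] [ 5.1  6.8 -5.1 -6.7]
top recess_s 0.91 [210.  139.3 231.5 162.8] [0.6082 0.22  ] [-1.7 -0.5  1.7  0.5]
top recess_s 0.71 [387.2 131.  412.5 161.3] [ 0.6325 -0.2134] [ 0.5  3.1 -0.5 -3.1]
top jar_xl_mid 0.72 [278.3 247.7 306.4 276.1] [0.3486 0.0394] [-0.2 -0.6  0.2  0.6]
top jar_xl_mid 0.6 [333.8 219.3 362.3 242.5] [ 0.4241 -0.0892] [-0.4 -2.6  0.4  2.6]
top jar_xl_mid 0.59 [289.8 199.  316.4 221.6] [0.4695 0.0177] [-0.9 -2.9  0.9  2.9]
top jar_l_mid 0.77 [
[... 1156 characters left out ...]
.1 343.1] [ 0.6311 -0.2107] [ 2.4  0.1 -2.4  0. ]
scene recess_s 0.71 [382.7 153.1 425.  173.8] [0.4292 0.2556] [ 8.1  1.9 -8.  -1.1]
scene jar_xl_mid 0.86 [346.7 160.8 375.8 194.2] [0.4325 0.1288] [-1.6 -1.5  1.6  1.2]
scene jar_xl_mid 0.77 [279.8 157.  321.2 193.2] [0.353  0.0293] [ 4.7  0.4 -4.8  0.1]
scene jar_xl_mid 0.73 [310.  189.4 343.1 224.9] [0.4687 0.0142] [-0.7 -2.3  0.7  2. ]
scene jar_l_mid 0.7 [178.5 249.3 207.2 283.4] [ 0.4639 -0.2616] [-2.9 -3.3  2.9  2.8]
scene jar_m_mid 0.66 [175.3 228.8 201.4 256.9] [ 0.4535 -0.2566] [-0.1 -1.9  0.1  1.8]
scene beaker 0.63 [379.5 186.2 404.4 217.4]
scene crucible 0.58 [280.3 247.  306.9 272.5]
scene crucible 0.41 [383.  184.2 405.9 216.2]
```

View pics/crop1.png

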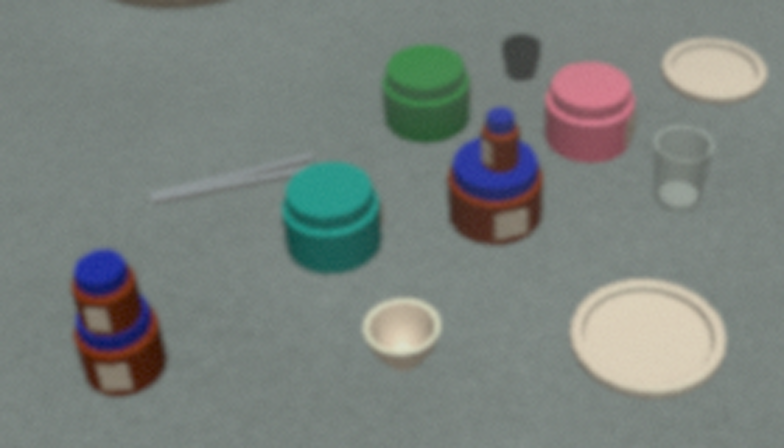

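The crop confirms it: S stands on XL (amber with blue cap) and M stands on L, with the green, pink and turquoise jars as look-alikes. The two cameras differ by up to 7 mm on the stands, so I'll refine with the wrist camera on a survey pass.

```bash
cat >> h.py <<'E'
def R(yaw):  # tool y at angle yaw in world, pointing down
    y=np.array([np.cos(yaw),np.sin(yaw),0]); z=np.array([0,0,-1.]); return np.c_[np.cross(y,z),y,z]
E
python3 - <<'E'
from h import *
P={"recess_m":(.631,-.2115),"jar_m_mid":(.456,-.257),"jar_s_mid":(.469,.017),"recess_xl":(.625,.019),"recess_s":(.606,.2235),"recess_l":(.430,.255)}
for yaw in (0,np.pi):
    print(yaw,[[robot.ik([*p,z],R(yaw)) is not None for z in (.02,.14,.24)] for p in P.values()])
yaw=next((w for w in (0,np.pi) if all(robot.ik([*p,.24],R(w)) is not None for p in P.values())),None); print(yaw)
if yaw is not None:
  for q in ["recess_l","recess_s","recess_xl","jar_s_mid","recess_m","jar_m_mid"]:
    robot.move_pose([*P[q],.24],R(yaw)); robot.pause(.15)
    c=cam("wrist"); im=viewer.grab_frame("wrist"); cv2.imwrite(f"pics/w_{q}.png",im[:,:,::-1])
    for k in [q]+({"jar_s_mid":["jar_xl_mid"],"jar_m_mid":["jar_l_mid"]}.get(q,[])):
      for d in viewer.outline_of("wrist",k)[:3]:
        z=.048 if k in("jar_m_mid","jar_s_mid") else 0
        p,r=fit(c,d["rect"],k,z,P[q]); print(k,round(d["confidence"],2),np.round(d["rect"]),np.round(p,4),r)
  print(robot.current_clock())
E
python3 -c "
import cv2,numpy as np
r=[cv2.imread(f'pics/w_{q}.png') for q in ['recess_l','recess_s','recess_xl','jar_s_mid','recess_m','jar_m_mid']]
m=np.vstack([np.hstack(r[:3]),np.hstack(r[3:])]);cv2.imwrite('pics/mosaic.png',cv2.resize(m,(798,333),interpolation=3))"
```

```text
0 [[True, True, True], [True, True, True], [True, True, True], [True, True, True], [True, True, True], [True, True, True]]
3.141592653589793 [[True, True, True], [True, True, True], [True, True, True], [True, True, True], [True, True, True], [True, True, True]]
0
recess_l 0.94 [438. 175. 486. 216.] [0.6122 0.2182] [ -9.1 -10.4   9.1  12.1]
recess_l 0.9 [294. 135. 361. 201.] [0.4358 0.2546] [ 0.4 -0.4 -0.4  0.4]
recess_s 0.96 [151. 108. 220. 178.] [0.4348 0.2562] [ 10.   11.1 -10.  -12.2]
recess_s 0.67 [304. 149. 352. 194.] [0.6123 0.2197] [ 1.1 -0.5 -1.1  0.5]
recess_xl 0.61 [160. 149. 226. 206.] [0.46   0.0072] [-5.8 -8.5  5.7 10.1]
jar_s_mid 0.68 [308. 167. 336. 193.] [0.4708 0.0144] [ 1.5 -2.  -1.5  1.9]
jar_xl_mid 0.97 [293. 141. 352. 203.] [0.471  0.0144] [ 1.   1.4 -1.  -1.5]
jar_xl_mid 0.92 [185. 126. 248. 186.] [0.3461 0.0343] [-0.9  0.6  1.  -0.6]
jar_xl_mid 0.73 [264. 221. 316. 283.] [ 0.4298 -0.0919] [ 0.   0.8 -0.  -0.8]
recess_m 0.77 [292. 144. 347. 201.] [ 0.6288 -0.2165] [ 0.   0.8 -0.  -0.9]
jar_m_mid 0.9 [305. 160. 341. 199.] [ 0.4592 -0.2578] [-0.2 -0.5  0.2  0.5]
jar_l_mid 0.73 [295. 147. 339. 185.] [ 0.4527 -0.2515] [-0.6 -5.   0.6  5. ]
8.3083
```

View pics/mosaic.png

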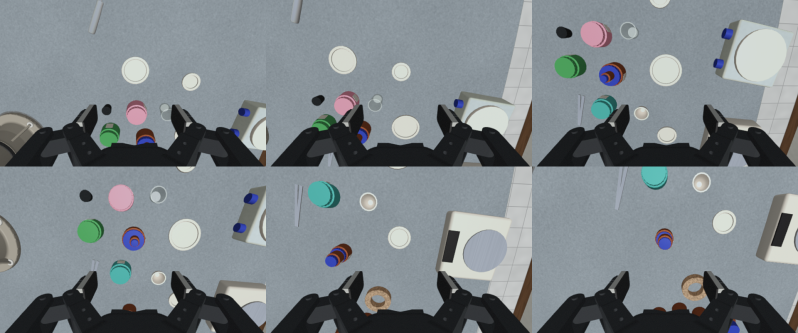

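```bash
cat >> h.py <<'E'
W={"s":.026,"m":.038,"l":.052,"xl":.066}; OFF={"s":.0075,"m":.0055,"l":.0045,"xl":.002}; OPEN={"s":.052,"m":.064,"l":.078,"xl":.085}
ZT=.16
def go(xy,z,feed=.25): robot.move_l([*xy,z],R(0),feed=feed)
def pick(k,xy,z0):
    robot.set_gripper(OPEN[k]); go(xy,ZT); go(xy,z0+OFF[k]+.05,.15); 
    hit=robot.move_l([*xy,z0+OFF[k]],feed=.06,f_stop=8)
    robot.set_gripper(W[k]-.012); robot.pause(.2)
    print(k,"hit",hit,"gap",robot.current_finger_gap(),"grip",robot.current_grip_force(),"z",robot.current_tcp_pos()[2])
    robot.move_l([*xy,z0+OFF[k]+.02],feed=.05); go(xy,ZT,.15)
    print(" lifted gap",robot.current_finger_gap(),robot.current_clock())
def place(k,xy):
    go(xy,ZT); go(xy,.003+OFF[k]+.015,.12); robot.pause(.2)
    hit=robot.move_l([*xy,.003+OFF[k]-.002],feed=.015,f_stop=4)
    print(k,"place hit",hit,"dz",robot.current_tcp_pos()[2]-.003-OFF[k])
    robot.set_gripper(min(W[k]+.016,.085)); z=robot.current_tcp_pos()[2]
    robot.move_l([*xy,z+.05],feed=.08); go(xy,ZT,.2); print(" t",robot.current_clock())
ST={"s":(.610,.221),"m":(.630,-.2145),"l":(.434,.2545),"xl":(.6265,.0185)}
E
python3 - <<'E'
from h import *
# refine XL stand from the saved survey picture (pose commanded there)
im=cv2.imread("pics/w_recess_xl.png"); 
g=(im.min(2)>165).astype(np.uint8); n,l,s,ct=cv2.connectedComponentsWithStats(g)
m=viewer.camera_model("wrist"); K,D,_=cam("wrist")
B=np.eye(4);B[:3,:3]=R(0);B[:3,3]=[.625,.019,.24]
Wd=np.linalg.inv(B@m["T_tool_cam"]@np.diag([1,-1,-1,1.]))
i=min(range(1,n),key=lambda i:np.hypot(*(ct[i]-[322,168]))+(s[i,4]<800)*999)
x,y,w,h=s[i,:4]; print(x,y,w,h,fit((K,D,Wd),[x,y,x+w,y+h],"recess_xl",0,(.625,.019)))
pick("m",(.458,-.258),.048); place("m",ST["m"])
# look at L from above
robot.set_gripper(.078); go((.456,-.256),.2); robot.pause(.15); c=cam("wrist"); viewer.grab_frame("wrist")
for d in viewer.outline_of("wrist","jar_l_mid")[:2]: print(d["confidence"],d["rect"],fit(c,d["rect"],"jar_l_mid",0,(.456,-.256)))
for d in viewer.outline_of("wrist","jar_m_mid")[:2]: print(d["confidence"],d["rect"],fit(c,d["rect"],"jar_m_mid",.003,ST["m"]))
E
```

```text
283 130 78 77 (array([0.625089  , 0.01572325]), array([-0.1, -0.2,  0.1,  0.3]))
m hit False gap 0.035801857602733904 grip 60.43136143125594 z 0.05428076549144675
 lifted gap 0.03548660976583442 12.475
m place hit True dz 0.0008761078803788272
 t 17.4417
0.85 [296.3, 155.4, 343.6, 208.0] (array([ 0.45548411, -0.25984832]), array([-1.4, -0.7,  1.4,  0.8]))
0.71 [465.6, 119.6, 514.5, 160.1] (array([ 0.63378103, -0.21375582]), array([-1.6,  0.8,  1.5, -0.7]))
```

```bash
sed -i 's/"xl":(.6265,.0185)/"xl":(.6255,.0170)/' h.py; python3 - <<'E'
from h import *
pick("l",(.456,-.258),0); place("l",ST["l"])
pick("s",(.470,.016),.048); place("s",ST["s"])
robot.set_gripper(.085); go((.47,.016),.2); robot.pause(.15); c=cam("wrist"); im=viewer.grab_frame("wrist"); cv2.imwrite("pics/w2.png",im[:,:,::-1])
for d in viewer.outline_of("wrist","jar_xl_mid")[:3]: print(d["confidence"],d["rect"],fit(c,d["rect"],"jar_xl_mid",0,(.47,.016)))
E
```

```text
l hit False gap 0.050090833086031024 grip 63.167301155626774 z 0.005241363726718563
 lifted gap 0.050047781850202956 23.5083
l place hit True dz 0.0007119784641219339
 t 29.8417
s hit False gap 0.023901367851952387 grip 58.980147043039324 z 0.05609182762910861
 lifted gap 0.0240420529347479 34.6
s place hit True dz 0.000707769592843261
 t 39.8333
0.97 [252.9, 235.8, 311.0, 302.8] (array([ 0.42444683, -0.09394546]), array([-0.3, -0.2,  0.4,  0.2]))
0.94 [287.9, 148.5, 352.9, 211.9] (array([0.46903338, 0.01412397]), array([ 0.7, -1.7, -0.7,  1.6]))
0.67 [251.9, 34.3, 325.0, 108.1] (array([0.43892766, 0.12157003]), array([ 1.5, -0.5, -1.5,  0.5]))
```

View pics/w2.png

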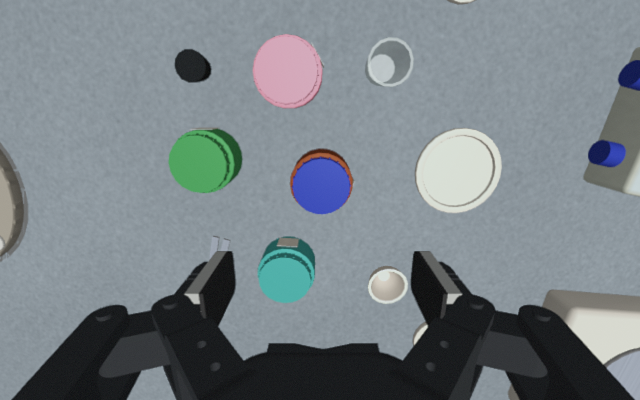

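The picture shows XL alone at (321,182), with its stand clear at (458,170). The beaker (390,62) and bowl (388,286) are standing.

```bash
python3 - <<'E'
from h import *
pick("xl",(.469,.015),0); place("xl",ST["xl"])
# check each placing with the wrist camera
ims=[]
for k in ("xl","m","s","l"):
    go(ST[k],.24,.3); robot.pause(.15); c=cam("wrist"); im=viewer.grab_frame("wrist"); ims.append(im[70:270,190:450])
    for q,z in((f"jar_{k}_mid",.003),(f"recess_{k}",0)):
        for d in viewer.outline_of("wrist",q)[:3]:
            p,r=fit(c,d["rect"],q,z,ST[k])
            if np.hypot(*(p-ST[k]))<.03: print(q,round(d["confidence"],2),np.round(p,4),r)
m=np.vstack([np.hstack(ims[:2]),np.hstack(ims[2:])]); cv2.imwrite("pics/chk.png",cv2.resize(m,(780,600))[:,:,::-1]); print(robot.current_clock())
E
```

```text
xl hit False gap 0.06412123092420301 grip 65.5260392697528 z 0.002960483086488507
 lifted gap 0.06425058127150603 46.2583
xl place hit True dz 0.0011100518953970498
 t 51.1917
recess_xl 0.81 [0.6223 0.0206] [ 2.5 -3.  -2.5  3.2]
jar_m_mid 0.7 [ 0.6332 -0.2152] [-1.7 -1.4  1.7  1.4]
recess_m 0.65 [ 0.6294 -0.2139] [ 1.  -1.8 -1.   1.9]
jar_s_mid 0.71 [0.6113 0.2193] [ 1.8 -1.5 -1.8  1.4]
recess_s 0.57 [0.6116 0.2212] [ 1.1 -0.1 -1.1  0.1]
jar_l_mid 0.79 [0.4375 0.2552] [-0.9  0.7  0.9 -0.7]
recess_l 0.71 [0.435  0.2548] [ 0.7  1.1 -0.7 -1.3]
56.0833
```

View pics/chk.png

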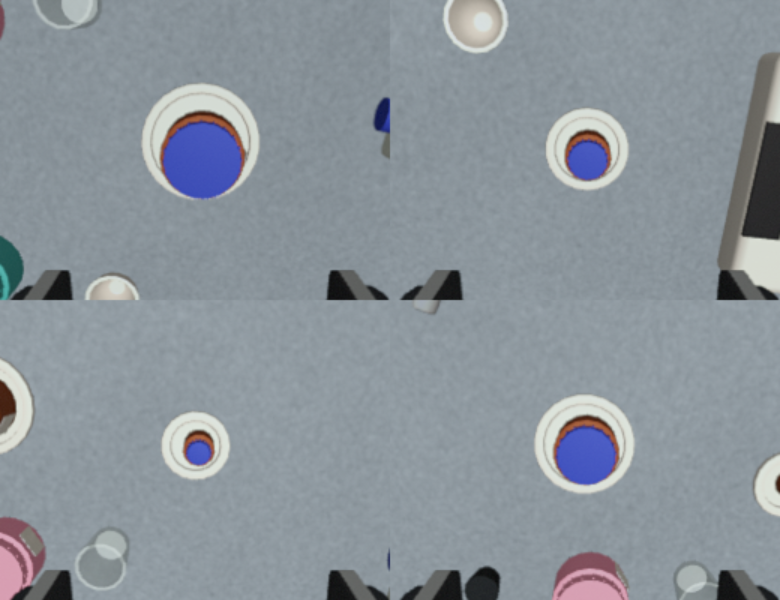

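M, S and L are centred to within 4 mm. XL's jar went undetected, so I'll check it from the picture: cap at about (325,177), stand at about (324,164).

```bash
python3 - <<'E'
from h import *
go(ST["xl"],.24,.3); robot.pause(.15); c=cam("wrist"); im=viewer.grab_frame("wrist").astype(int)
def big(g):
    n,l,s,ct=cv2.connectedComponentsWithStats(g.astype(np.uint8)); 
    i=min(range(1,n),key=lambda i:np.hypot(*(ct[i]-[324,170]))+(s[i,4]<300)*999); x,y,w,h=s[i,:4]; return [x,y,x+w,y+h]
def f(rect,S):
    e=lambda p:(lambda u:np.r_[u.min(0),u.max(0)]-rect)(proj(c,S+[p[0],p[1],0]))
    s=least_squares(e,ST["xl"],x_scale=.01); return rect,np.round(s.x,4),np.round(s.fun,1)
print("cap",f(big(im[:,:,2]-im[:,:,0]>60),ring(.029,.051)))
print("stand",f(big(im.min(2)>165),shape("recess_xl",0)))
print(robot.current_clock())
E
```

```text
cap ([np.int32(297), np.int32(152), np.int32(349), np.int32(204)], array([0.6263, 0.0154]), array([ 0.1,  0.6, -0.1, -0.7]))
stand ([np.int32(283), np.int32(127), np.int32(361), np.int32(203)], array([0.6251, 0.0207]), array([-0.2, -0.9,  0.2,  1. ]))
57.45
```

XL is within about 5 mm of centre. It also seated at recess depth, and the recess wall allows 8 mm of offset at most, so it's in. Handing in.

```bash
python3 -c "
from plant import robot
print(robot.finish_job(), robot.current_clock())"
```

```text
the job is handed in; nothing more can be done
the job is handed in; nothing more can be done
```

All four jars are in their matching stands, within about 5 mm of centre by the wrist camera (limit 11 mm); the job was handed in at about 58 s, with no verdict returned.

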